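# Turn the stock card and scan it

## Task

Turn the stiff stock card in the ring binder right over its rings until it lies flat on the other side with its bar code up, pressing gently so as not to crack the card. Then squeeze the trigger of the clamped hand scanner fully home, between your fingers against the back of its grip, hold it for about a second, and let it spring back. Leave the pitcher, the cup and the tamper where they stand.

Things in the scene. Friction and masses are not known exactly. Their poses are not given: they have to be found in the camera images.
- binder: ring binder fixed to the counter: black cover 250 (x) x 180 (y) x 4 mm; each side of the rings a rigid page block 14 to 100 mm from the axis, 160 mm wide along y, top 40 mm up. Three thin rings (not felt) rise to 58 mm. Origin: centre of the underside; z up; y along the row of rings; -x points to the robot's left (world +y, within 0.3 rad), the side where the leaf starts
- ring_axis (a point): middle of the leaf's hinge axis, 44 mm above the binder's origin; the axis runs along the binder's local y. The leaf's starting face is plain card, its other face a white panel with black bar code stripes. Neither leaf nor binder may be pressed with over 40 N
- leaf (a joint): angle of the leaf about the ring axis, rad: 0 = flat on the page block at binder -x, 1.57 = upright, 3.14 = flat on the other block, bar code showing. Starts at 0 to 0.35. Tight rings hold it at any angle by friction (about 0.08 N m): it never falls by itself and must be pushed all the way down
- tab_edge (a point): centre of the outer edge of the leaf's tab, at binder (-135, 30, 44) mm when the leaf is at 0. The leaf is a stiff card 4 mm thick, 160 mm wide along the axis, 8 to 105 mm from it, about 50 g; the tab, 50 mm wide, centred 30 mm to binder +y, sticks out to 135 mm, overhanging the page block by 35 and the cover by 10 mm, free space beneath. Axes turn with the leaf; x points to the rings
- scanner: pistol-shaped grey hand scanner clamped on its side on a fixed stand. Origin: where grip meets barrel, mid plane, 150 mm up. x: aim, towards the binder, 0.42 rad nose down; y: down the grip to its butt, towards the robot; z: up, leaning 0.42 rad (fingers pass the grip along -z). Barrel and head: x -75 to 108, y -58 to 14, z -30 to 30 mm. Grip: x -15 to 15, y 0 to 116, z -15 to 15 mm; free below
- backstrap: rubber strip 7 mm thick forming the back (-x) face of the grip: outer face at x = -15, y 4 to 109, z -13 to 13 mm in the scanner's frame. Its origin and axes are those of the scanner. One finger must bear here
- squeeze_point (a point): good middle for a squeeze, at (8, 60, 0) mm of the scanner's frame: closing along the scanner's x here, the grip with trigger is 54 mm wide at rest and 45 mm when the trigger is home. Axes as the scanner's
- trigger (a joint): trigger angle, rad: 0 = released, 0.24 = home at its stop. A black bar in front (+x) of the grip, 9 mm thick, 18 mm high (z), pivoted at scanner (27, 24, 0) mm about its z, 50 mm long towards +y, leaning 0.2 rad forward at rest. Sprung: at the squeeze point about 4.5 N to start, 10 N to hold home; returns by itself
- pitcher: loose steel milk pitcher with a side handle, 80 mm across, 100 mm tall, upright on the counter; origin at the centre of its underside
- cup: loose white cup, 76 mm across, 65 mm tall, upright; origin at the centre of its underside
- tamper: loose steel coffee tamper standing on its 58 mm base, 90 mm tall; origin at the centre of its underside

How it is judged:
On the way, in this order (a step that is already met when the one before it is completed fails the run):
1. the leaf is turned over and lies flat on the other block (value of joint leaf above 3.07 rad), for 0.3 s.
2. the trigger is squeezed home between fingers that bear on the back of the grip (value of joint trigger above 0.2 rad and contact force between the fingers and backstrap above 2 N), for 0.5 s.
3. the trigger is let go and springs back (value of joint trigger below 0.04 rad), for 0.2 s.
At the end, for the whole second after the job is handed in: the leaf lies flat on the other page block (over 3.07 of 3.14 rad), the trigger is back out (under 0.04 rad), and pitcher, cup and tamper are within 30 mm of where they stood (value of joint leaf above 3.07 rad and value of joint trigger below 0.04 rad and distance of each of pitcher, cup, tamper from where it was at the start of the episode below 0.03 m); the robot touches nothing.
It fails at once if a bystander is tipped (angle between any of pitcher, cup, tamper's own z axis and vertical above 0.5 rad).
It fails at once if the card or binder is pressed too hard (contact force between the fingers and binder above 40 N).
It also fails if it takes over 54 s, if anything falls off the work surface, if the arm or the gripper's body presses on something with over 40 N, if the wrist force passes 120 N, or if a joint passes its speed limit or range.

## Robot

A 7-joint arm with a two-finger parallel gripper is mounted at the origin on the work surface. World frame = base frame: x ahead of the robot, y to its left, z up, the work surface at z = 0. Lengths are in m, angles in rad, forces in N, time in s.
With the tool pointing down it reaches from about 0.4 to 0.85 m from the base axis. Payload 4.5 kg.
Tool frame: the origin (TCP) lies midway between the tips of the shut fingers; the grasp point (between the pads) lies 19 mm behind it (manip.grip_depth is the distance from the TCP to the grasp point, in m); z points along the fingers, y is the line along which they close (so a half turn about z gives the same grasp; the last joint's range is limited). The gripper opens to 85 mm and grips with 20 to 120 N. Pads are 22 mm wide; open, the fingers measure 114 mm over their backs; the gripper's body (76 mm by 85 mm) begins 54 mm behind the grasp point. The pads swing forward as they close: fully open they stand 13 mm farther back than shut.
Start: joints at [-1.288, 0.689, -0.195, 1.565, 0.157, 0.902, -0.215], TCP at [0.154, 0.606, 0.231] pointing down, gripper open.
Joint ranges: [-3.01, 3.01], [-0.46, 2.08], [-1.47, 1.51], [0.13, 2.56], [-1, 4.14], [0.04, 2.09], [-2.66, 2.66]. Speed limits (rad/s): [2.57, 2.57, 3.14, 3.14, 3.14, 3.14, 3.14].

## Interface

Orientations are given as a unit quaternion [w, x, y, z].
In Python, from cell import status, eyes, hand_in, manip gives the robot as it stands.
- The arm moves only by the shell command python3 -m crank 'ROWS'. ROWS is JSON, a list of rows, each an object with "gripper": the opening, from 0 (shut) to 1 (fully open); "slide": the shift along the tool's x, y, z in mm, a list of three; "angular": the turn, a rotation vector about the tool's x, y, z in rad, a list of three. In form: [{"gripper": gripper, "slide": [dx, dy, dz], "angular": [wx, wy, wz]}, ...]. A call has 1 to 20 rows; each row is the pose to reach, as a shift and turn from the pose commanded when the call began, along the tool's axes at that moment; what a row does not reach only later rows make up. A row lasts 1/10 s, in which the tool goes at most 50 mm and 8.59 degrees, less where a joint would pass 70% of its speed; a pose out of reach is approached as far as the arm can. A call with a gripper value outside its range is refused whole. The fingers move at their own pace and stop on an object; the grip force is fixed at half the most. Time passes only in rows, so rows that repeat a pose let the fingers close. It gives the time, the measured TCP pose, the force, the opening and the grip force at its end, in the units of the state.
- status.observe(): the state, without advancing time (a new reading comes with each control period).
- eyes.capture(name): name is "scene" or "top" or "wrist"; returns the picture (400x640x3 uint8, red, green, blue); there is no depth.
- eyes.get_calibration(name): a dict with "fx", "fy", "cx", "cy" (pixels), "extrinsics" (4x4, takes a point from camera to world coordinates). Camera axes: x right, y down, z forward; pixel columns grow to the right and rows downward; lengths in m; the calibration is good to about 2 mm. A picture is of the moment at which its call begins: read the wrist's pose just before it. get_calibration takes no time and is no camera call; for the wrist camera it gives the pose at the moment of the call.
- hand_in(): hands the job in; it is judged then, once.
Trained networks look in the newest picture that a camera, given by its name, has taken for a name from the list of things; names that differ only in an ending like _2 or _b are one class to them, and where a whole thing is asked for, a point or a joint stands for the part that bears it (a point fixed in the world has none). Each returns a list of dicts, best first, with "conf" (0 to 1); they miss things now and then, are a little off and sometimes report something else, mostly with a low value. They report only what shows in the picture. A call takes as long as a camera call.
- eyes.recognise(name, camera): "centre" ([x, y, z] in m, in world coordinates, good to about 4 mm: the middle of the surface that is visible of it).
- eyes.cut_out(name, camera): "mask" (400x640 bool, what is visible of it).
- eyes.place_of(name, camera): "centre" ([x, y, z] in m, in world coordinates, good to about 4 mm: a listed point, or the origin of a listed thing).
The state is a dict: "time_s": time; "qpos": joint angles; "qvel": joint speeds; "joint_efforts": joint torques, N m; "position": TCP position; "ee_rot": TCP orientation; "ft_force": force on the tool from outside, world axes, zero at the start; "moment": the same for the moment, N m; "width": finger opening in m; "gripper_force": force on a finger pad.
Only numpy, scipy, OpenCV 4.12 (cv2) and the standard library are available. Lean on these libraries where they do the work, as an engineer would, in place of code of your own. Each camera call takes 0.05 s, during which the arm holds its last target. There are 200 camera calls.

## Working session

There is one attempt and no reset: what is moved stays moved. The work goes in short steps, Python scripts to look and compute and a shell command to move; the robot and the scene stay as the last step left them, time stands still between calls to the robot, and variables do not carry over. Pictures are saved under pics/ and viewed, at most 10 in all, crops included, and the job is handed in when it is done.

```bash
mkdir -p pics; ls
python3 - <<'E'
from cell import status, eyes, hand_in, manip
import cv2,numpy as np
s=status.observe(); print({k:np.round(v,3).tolist() for k,v in s.items()}, manip.grip_depth)
ims=[]
for c in ["scene","top"]:
    im=eyes.capture(c); ims.append(im)
    k=eyes.get_calibration(c); print(c,k['fx'],k['fy'],k['cx'],k['cy'],np.round(k['extrinsics'],3).tolist())
    for n in ["binder","ring_axis","tab_edge","scanner","squeeze_point","pitcher","cup","tamper"]:
        r=eyes.place_of(n,c); print(c,n,[(np.round(q['centre'],3).tolist(),round(q['conf'],2)) for q in r[:2]])
    cv2.imwrite(f"pics/{c}1.png",im[:,:,::-1])
E
```

```text
pics
{'time_s': 0.0, 'qpos': [-1.288, 0.69, -0.195, 1.566, 0.157, 0.902, -0.215], 'qvel': [0.0, -0.001, 0.002, 0.002, -0.001, 0.001, -0.001], 'joint_efforts': [-0.001, -53.962, -1.267, -15.855, 0.009, 0.009, -0.0], 'position': [0.154, 0.605, 0.23], 'ee_rot': [-0.0, 0.124, 0.992, -0.001], 'ft_force': [-0.211, 0.672, 0.193], 'moment': [-0.02, 0.021, 0.014], 'gripper_force': 0.0, 'width': 0.085} 0.0187
scene 496.15222422139914 496.15222422139914 323.4437202298769 201.81470529657508 [[0.608, 0.66, -0.441, 1.067], [0.794, -0.506, 0.337, -0.397], [-0.0, -0.555, -0.832, 1.003], [0.0, 0.0, 0.0, 1.0]]
scene binder [([0.524, 0.116, 0.001], 0.74)]
scene ring_axis [([0.521, 0.121, 0.042], 0.68)]
scene tab_edge [([0.584, 0.228, 0.092], 0.89)]
scene scanner [([0.589, -0.311, 0.148], 0.68), ([0.524, 0.118, -0.002], 0.48)]
scene squeeze_point [([0.531, -0.303, 0.142], 0.91)]
scene pitcher [([0.77, 0.147, 0.002], 0.78), ([0.585, -0.308, 0.15], 0.75)]
scene cup [([0.421, -0.183, -0.003], 0.71), ([0.587, -0.311, 0.148], 0.4)]
scene tamper [([0.766, -0.146, -0.003], 0.81)]
top 518.6519729276307 518.6519729276307 313.21688165959284 204.50498120780892 [[0.01, -0.998, 0.058, 0.525], [-1.0, -0.01, -0.004, -0.003], [0.005, -0.058, -0.998, 1.232], [0.0, 0.0, 0.0, 1.0]]
top binder [([0.517, 0.118, -0.001], 0.57)]
top ring_axis [([0.521, 0.118, 0.038], 0.62)]
top tab_edge [([0.588, 0.226, 0.093], 0.97)]
top scanner [([0.587, -0.31, 0.155], 0.64)]
top squeeze_point [([0.526, -0.303, 0.149], 0.82)]
top pitcher [([0.768, 0.145, 0.002], 0.8), ([0.587, -0.314, 0.151], 0.63)]
top cup []
top tamper [([0.762, -0.148, -0.002], 0.98)]
```

View pics/top1.png

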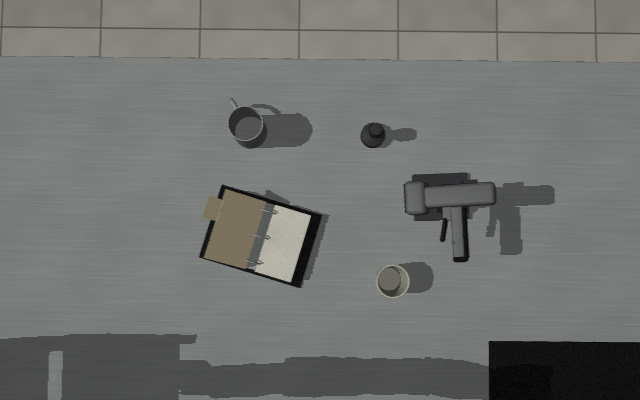

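View pics/scene1.png

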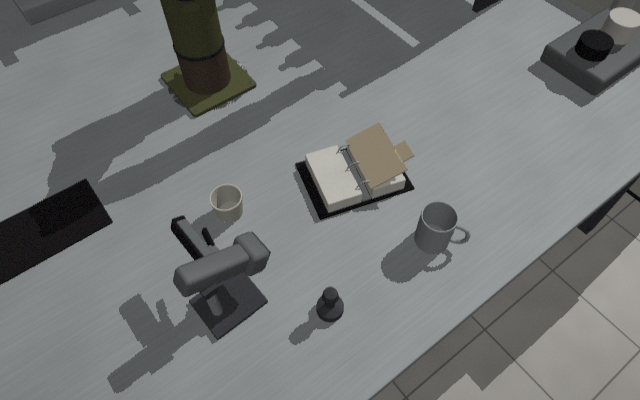

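The top view shows the binder at about px (260,238), its rings running (254,262)→(268,212), with the tab at (212,208). The scanner grip runs (455,205)→(461,262). The cup is at (393,281), and the pitcher and tamper are well behind. The scene view agrees, with the leaf raised about 0.35 rad. The two cameras match the networks to within 5 mm. The binder yaw is about 0.29 rad off.

```bash
cat > h.py <<'E'
import numpy as np
from scipy.spatial.transform import Rotation as R
from cell import status, eyes
A=np.array([.521,.1195,.044]); yaw=.29
BX=np.array([-np.sin(yaw),-np.cos(yaw),0]); BY=np.array([np.cos(yaw),-np.sin(yaw),0]); Z=np.array([0,0,1.])
def now():
    s=status.observe(); return np.array(s['position']), R.from_quat(np.array(s['ee_rot'])[[1,2,3,0]])
def frame(y,z): 
    z=z/np.linalg.norm(z); x=np.cross(y,z); x/=np.linalg.norm(x); return R.from_matrix(np.c_[x,np.cross(z,x),z])
def rel(p,r=None):
    P,Q=now(); d=Q.inv().apply(np.asarray(p)-P)*1000
    w=(Q.inv()*r).as_rotvec() if r is not None else np.zeros(3)
    return np.round(d).astype(int).tolist(), np.round(w,3).tolist()
tau=.7; d=np.sin(tau)*BX-np.cos(tau)*Z; p=np.cos(tau)*BX+np.sin(tau)*Z
leafR=frame(-p,d)
def tcp(th,hy=14.5,s=25):
    e=-np.cos(th)*BX+np.sin(th)*Z; n=-np.sin(th)*BX-np.cos(th)*Z
    o=A+.03*BY
    if th+tau<np.pi/2: return o+.135*e+d*s/1e3-p*hy/1e3+n*.002
    return o+(.135-s/1e3)*e+n*(.002+hy/1e3*abs(p@n))
E
python3 - <<'E'
from h import *
e=tcp(.3)
for q in (e-.07*d-.02*p,e-.01*p): print(np.round(q,3),rel(q,leafR))
E
```

```text
[0.603 0.288 0.094] ([-513, -197, 137], [0.7, 0.014, 0.04])
[0.588 0.238 0.047] ([-511, -250, 184], [0.7, 0.014, 0.04])
```

```bash
python3 -m crank '[{"gripper":0,"slide":[-50,-15,0],"angular":[0.1,0,0]},{"gripper":0,"slide":[-100,-30,0],"angular":[0.2,0,0.01]},{"gripper":0,"slide":[-145,-50,0],"angular":[0.3,0,0.02]},{"gripper":0,"slide":[-190,-70,0],"angular":[0.4,0,0.03]},{"gripper":0,"slide":[-235,-90,10],"angular":[0.5,0,0.04]},{"gripper":0,"slide":[-280,-110,20],"angular":[0.6,0,0.04]},{"gripper":0,"slide":[-325,-130,40],"angular":[0.7,0.014,0.04]},{"gripper":0,"slide":[-370,-150,60],"angular":[0.7,0.014,0.04]},{"gripper":0,"slide":[-415,-165,80],"angular":[0.7,0.014,0.04]},{"gripper":0,"slide":[-460,-180,95],"angular":[0.7,0.014,0.04]},{"gripper":0,"slide":[-490,-190,110],"angular":[0.7,0.014,0.04]},{"gripper":0,"slide":[-513,-197,125],"angular":[0.7,0.014,0.04]},{"gripper":0,"slide":[-513,-197,137],"angular":[0.7,0.014,0.04]},{"gripper":0,"slide":[-513,-197,137],"angular":[0.7,0.014,0.04]},{"gripper":0,"slide":[-513,-197,137],"angular":[0.7,0.014,0.04]},{"gripper":0,"slide":[-513,-197,137],"angular":[0.7,0.014,0.04]}]'
python3 - <<'E'
from h import *
import cv2
e=tcp(.3)
for q in (e-.07*d-.02*p,e-.01*p): print(np.round(q,3),rel(q,leafR))
im=eyes.capture("wrist"); cv2.imwrite("pics/w1.png",im[:,:,::-1])
K=eyes.get_calibration("wrist");print(np.round(K['extrinsics'],3).tolist())
for n in ("tab_edge","ring_axis"): print(n,eyes.place_of(n,"wrist")[:1])
E
```

```text
time_s: 2.5
position: [0.6019, 0.2905, 0.0952]
ee_rot: [-0.049, 0.135, 0.93, -0.338]
ft_force: [0.1, 0.2, 0.4]
width: 0.0002
gripper_force: 0.0
[0.603 0.288 0.094] ([-1, -1, 2], [0.002, 0.001, 0.001])
[0.588 0.238 0.047] ([-1, -11, 72], [0.002, 0.001, 0.001])
[[0.218, 0.967, 0.131, 0.549], [0.734, -0.074, -0.676, 0.401], [-0.644, 0.243, -0.726, 0.204], [0.0, 0.0, 0.0, 1.0]]
tab_edge [{'centre': [0.5852, 0.2319, 0.089], 'conf': 0.68}]
ring_axis [{'centre': [0.5149, 0.1177, 0.0473], 'conf': 0.73}]
```

View pics/w1.png

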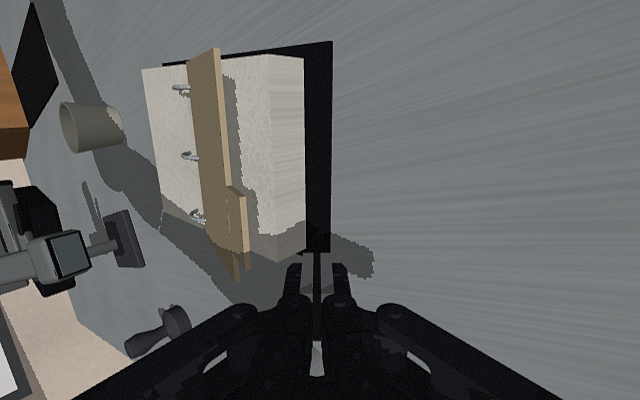

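The wrist view shows the raised card edge-on with its tab at px (240,225), and the shut fingers at (315,265) aimed below it, clear of the page block's edge (300,150). Next I compute the sweep.

Run:
```python
from h import *
for th in (.3,.5,.7,.87,1.1,1.35,1.6,1.85,2.1,2.3,2.5,2.7,2.85,3.0,3.1,3.14,3.2): print(th,np.round(tcp(th),3),rel(tcp(th))[0])
```

```text
0.3 [0.585 0.23  0.054] [-1, -21, 72]
0.5 [0.582 0.221 0.079] [-1, -44, 59]
0.7 [0.578 0.206 0.101] [-1, -70, 52]
0.87 [0.574 0.191 0.117] [-1, -93, 49]
1.1 [0.568 0.173 0.135] [-1, -119, 48]
1.35 [0.561 0.148 0.148] [-1, -147, 55]
1.6 [0.552 0.12  0.154] [-1, -173, 68]
1.85 [0.544 0.091 0.153] [-1, -195, 89]
2.1 [0.536 0.063 0.142] [-1, -211, 116]
2.3 [0.53  0.044 0.129] [0, -218, 139]
2.5 [0.525 0.028 0.112] [0, -220, 163]
2.7 [0.522 0.018 0.096] [0, -218, 182]
2.85 [0.52  0.012 0.083] [0, -214, 196]
3.0 [0.519 0.008 0.069] [0, -208, 209]
3.1 [0.518 0.006 0.059] [0, -204, 218]
3.14 [0.518 0.006 0.055] [0, -201, 221]
3.2 [0.518 0.005 0.05 ] [0, -198, 226]
```

```bash
python3 -m crank '[{"gripper":0,"slide":[0,5,25],"angular":[0,0,0]},{"gripper":0,"slide":[0,0,50],"angular":[0,0,0]},{"gripper":0,"slide":[0,-10,72],"angular":[0,0,0]},{"gripper":0,"slide":[0,-21,72],"angular":[0,0,0]},{"gripper":0,"slide":[0,-32,65],"angular":[0,0,0]},{"gripper":0,"slide":[0,-44,59],"angular":[0,0,0]},{"gripper":0,"slide":[0,-57,55],"angular":[0,0,0]},{"gripper":0,"slide":[0,-70,52],"angular":[0,0,0]},{"gripper":0,"slide":[0,-81,50],"angular":[0,0,0]},{"gripper":0,"slide":[0,-93,49],"angular":[0,0,0]},{"gripper":0,"slide":[0,-106,48],"angular":[0,0,0]},{"gripper":0,"slide":[0,-119,48],"angular":[0,0,0]},{"gripper":0,"slide":[0,-133,51],"angular":[0,0,0]},{"gripper":0,"slide":[0,-147,55],"angular":[0,0,0]},{"gripper":0,"slide":[0,-160,61],"angular":[0,0,0]},{"gripper":0,"slide":[0,-173,68],"angular":[0,0,0]},{"gripper":0,"slide":[0,-173,68],"angular":[0,0,0]}]'
python3 - <<'E'
from h import *
import cv2
im=eyes.capture("scene"); cv2.imwrite("pics/s2.png",im[60:300,150:550,::-1])
print(eyes.place_of("tab_edge","scene")[:1], eyes.place_of("tab_edge","scene")[:1])
for th in (1.6,2.1,2.5,3.14,3.2): print(th,rel(tcp(th))[0])
E
```

```text
time_s: 4.35
position: [0.5517, 0.1166, 0.1551]
ee_rot: [-0.05, 0.137, 0.929, -0.341]
ft_force: [0.2, -0.8, 0.6]
width: -0.0002
gripper_force: 0.0
[{'centre': [0.5494, 0.1077, 0.1831], 'conf': 0.83}] [{'centre': [0.5494, 0.1077, 0.1831], 'conf': 0.83}]
1.6 [0, 0, 0]
2.1 [0, -38, 47]
2.5 [0, -47, 94]
3.14 [0, -28, 152]
3.2 [0, -25, 157]
```

View pics/s2.png

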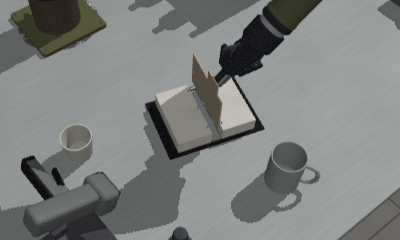

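The crop shows the card upright at px (207,90) with the fingers behind it at (225,78). The tab is measured at z = 0.183, so it is about 1.57 rad. I'll continue over.

```bash
python3 -m crank '[{"gripper":0,"slide":[0,-11,10],"angular":[0,0,0]},{"gripper":0,"slide":[0,-22,21],"angular":[0,0,0]},{"gripper":0,"slide":[0,-30,34],"angular":[0,0,0]},{"gripper":0,"slide":[0,-38,47],"angular":[0,0,0]},{"gripper":0,"slide":[0,-44,64],"angular":[0,0,0]},{"gripper":0,"slide":[0,-46,79],"angular":[0,0,0]},{"gripper":0,"slide":[0,-47,94],"angular":[0,0,0]},{"gripper":0,"slide":[0,-45,107],"angular":[0,0,0]},{"gripper":0,"slide":[0,-42,120],"angular":[0,0,0]},{"gripper":0,"slide":[0,-38,132],"angular":[0,0,0]},{"gripper":0,"slide":[0,-33,141],"angular":[0,0,0]},{"gripper":0,"slide":[0,-31,146],"angular":[0,0,0]},{"gripper":0,"slide":[0,-31,146],"angular":[0,0,0]}]'
python3 - <<'E'
from h import *
for c in ("scene","top"):
  eyes.capture(c); print(eyes.place_of("tab_edge",c)[:1])
print(status.observe()['ft_force'])
for th in (3.0,3.1,3.14,3.2): print(th,rel(tcp(th))[0])
E
```

```text
time_s: 5.8
position: [0.518, 0.0069, 0.0612]
ee_rot: [-0.05, 0.136, 0.929, -0.34]
ft_force: [0.1, 0.5, -1.2]
width: 0.0
gripper_force: 0.0
[{'centre': [0.5151, -0.0218, 0.0596], 'conf': 0.94}]
[{'centre': [0.512, -0.0229, 0.0608], 'conf': 0.87}]
[-0.14551155 -0.24348954  0.16581396]
3.0 [0, -4, -6]
3.1 [0, 1, 3]
3.14 [0, 3, 6]
3.2 [0, 6, 11]
```

```bash
python3 -m crank '[{"gripper":0,"slide":[0,2,2],"angular":[0,0,0]},{"gripper":0,"slide":[0,4,4],"angular":[0,0,0]},{"gripper":0,"slide":[0,5,6],"angular":[0,0,0]},{"gripper":0,"slide":[0,6,7],"angular":[0,0,0]},{"gripper":0,"slide":[0,6,7],"angular":[0,0,0]}]'
python3 -m crank '[{"gripper":0,"slide":[0,0.6,0.8],"angular":[0,0,0]},{"gripper":0,"slide":[0,1.3,1.5],"angular":[0,0,0]},{"gripper":0,"slide":[0,1.3,1.5],"angular":[0,0,0]}]'
```

```text
time_s: 6.5
position: [0.5184, 0.007, 0.0526]
ee_rot: [-0.05, 0.136, 0.929, -0.339]
ft_force: [0.3, 0.6, -0.9]
width: -0.0
gripper_force: 0.0
time_s: 6.8
position: [0.5184, 0.007, 0.0507]
ee_rot: [-0.049, 0.136, 0.929, -0.339]
ft_force: [0.9, -0.1, 0.1]
width: -0.0003
gripper_force: 0.0
```

```bash
python3 -m crank '[{"gripper":0,"slide":[0,0.6,0.8],"angular":[0,0,0]},{"gripper":0,"slide":[0,1.3,1.5],"angular":[0,0,0]},{"gripper":0,"slide":[0,1.3,1.5],"angular":[0,0,0]}]'
python3 - <<'E'
from h import *
for c in ("scene","top"):
  eyes.capture(c); print(eyes.place_of("tab_edge",c)[:1])
E
```

```text
time_s: 7.1
position: [0.5185, 0.007, 0.0498]
ee_rot: [-0.049, 0.136, 0.929, -0.34]
ft_force: [-0.3, 1.3, 6.0]
width: -0.0003
gripper_force: 3.2
[{'centre': [0.5107, -0.0215, 0.0458], 'conf': 0.96}]
[{'centre': [0.513, -0.0211, 0.0476], 'conf': 0.96}]
```

```bash
python3 -m crank '[{"gripper":0,"slide":[0,1,1.2],"angular":[0,0,0]},{"gripper":0,"slide":[0,1,1.2],"angular":[0,0,0]},{"gripper":0,"slide":[0,1,1.2],"angular":[0,0,0]},{"gripper":0,"slide":[0,1,1.2],"angular":[0,0,0]}]'
```

```text
time_s: 7.7
position: [0.5185, 0.007, 0.0493]
ee_rot: [-0.049, 0.136, 0.929, -0.34]
ft_force: [-1.5, 3.7, 13.5]
width: -0.0002
gripper_force: 6.6
```

```bash
python3 -m crank '[{"gripper":0,"slide":[0,-13,-15],"angular":[0,0,0]},{"gripper":0,"slide":[0,-38,-46],"angular":[0,0,0]},{"gripper":0,"slide":[0,-64,-77],"angular":[0,0,0]},{"gripper":0,"slide":[0,-96,-115],"angular":[0,0,0]},{"gripper":0.5,"slide":[0,-128,-153],"angular":[0,0,0]},{"gripper":1,"slide":[0,-128,-153],"angular":[0,0,0]},{"gripper":1,"slide":[0,-128,-153],"angular":[0,0,0]}]'
cat >> h.py <<'E'
def grasp(sq,psi,back=0.,depth=.022,tilt=.42):
    h=np.array([-np.sin(psi),np.cos(psi),0]); sx=np.cos(tilt)*h-np.sin(tilt)*Z; sy=np.array([-np.cos(psi),-np.sin(psi),0]); sz=np.cross(sx,sy)
    return np.asarray(sq)-sz*(depth-back), frame(sx,-sz)
E
python3 - <<'E'
from h import *
import cv2
ims=eyes.capture("top"); print([[round(float(v),4) for v in eyes.place_of(n,"top")[0]['centre']] for n in ("tab_edge","squeeze_point","scanner")])
cv2.imwrite("pics/t2.png",cv2.resize(ims[100:320,180:520,::-1],None,fx=2,fy=2))
g=grasp((.5285,-.303,.147),0,.1); print(g[0],rel(*g))
E
```

```text
time_s: 8.4
position: [0.519, 0.008, 0.2476]
ee_rot: [-0.048, 0.136, 0.93, -0.338]
ft_force: [0.1, 0.2, -0.8]
width: 0.0434
gripper_force: 0.0
[[0.5118, -0.0263, 0.0469], [0.5302, -0.3068, 0.147], [0.5883, -0.3104, 0.1527]]
[ 0.5285     -0.27119468  0.21822094] ([-90, -184, 191], [-0.28, -0.157, -0.245])
```

View pics/t2.png

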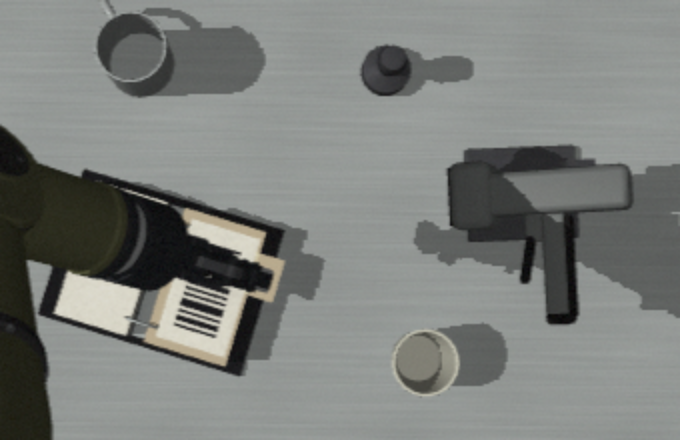

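The crop shows the card lying over on the other block with its bar code up at px (200,310). The scanner grip runs (557,215)→(562,320), with the trigger at (528,260). I'm moving to the pre-squeeze pose.

```bash
python3 -m crank '[{"gripper":1,"slide":[-5,-35,20],"angular":[-0.04,-0.02,-0.035]},{"gripper":1,"slide":[-12,-65,45],"angular":[-0.08,-0.045,-0.07]},{"gripper":1,"slide":[-24,-90,70],"angular":[-0.12,-0.07,-0.105]},{"gripper":1,"slide":[-38,-115,95],"angular":[-0.16,-0.09,-0.14]},{"gripper":1,"slide":[-52,-138,120],"angular":[-0.2,-0.112,-0.175]},{"gripper":1,"slide":[-66,-160,145],"angular":[-0.24,-0.135,-0.21]},{"gripper":1,"slide":[-80,-174,170],"angular":[-0.28,-0.157,-0.245]},{"gripper":1,"slide":[-90,-184,191],"angular":[-0.28,-0.157,-0.245]},{"gripper":1,"slide":[-90,-184,191],"angular":[-0.28,-0.157,-0.245]},{"gripper":1,"slide":[-90,-184,191],"angular":[-0.28,-0.157,-0.245]}]'
python3 - <<'E'
from h import *
import cv2
im=eyes.capture("wrist"); cv2.imwrite("pics/w2.png",im[:,:,::-1])
for n in ("squeeze_point","scanner","backstrap","trigger"):
    print(n,[(np.round(q['centre'],4).tolist(),round(q['conf'],2)) for q in (eyes.place_of if n in("squeeze_point","scanner") else eyes.recognise)(n,"wrist")[:2]])
g=grasp((.5285,-.303,.147),0,.1); print(g[0],rel(*g))
K=eyes.get_calibration("wrist")
E=K['extrinsics']
for nm,l in dict(o=(0,0),sq=(0,0)).items(): pass
from scipy.spatial.transform import Rotation as Ro
def proj(P):
    c=np.linalg.inv(E)@np.r_[P,1]; return np.round([K['fx']*c[0]/c[2]+K['cx'],K['fy']*c[1]/c[2]+K['cy']],0)
for psi in (0,.06):
    gp,gr=grasp((.5285,-.303,.147),psi,0,0); M=gr.as_matrix(); sx,sy,sz=M[:,1],M[:,0],-M[:,2]
    O=np.array([.5285,-.303,.147])-.008*sx-.06*sy
    print(psi,O,[proj(O+a*sx+b*sy+.015*sz).tolist() for a,b in ((-.015,.02),(-.015,.116),(.015,.02),(.015,.116))])
E
```

```text
time_s: 9.6
position: [0.5286, -0.2706, 0.2179]
ee_rot: [0.0, 0.001, 0.978, -0.207]
ft_force: [-0.2, -0.4, -1.4]
width: 0.0852
gripper_force: 0.0
squeeze_point [([0.5282, -0.3091, 0.1466], 0.63)]
scanner [([0.5884, -0.308, 0.1504], 0.97)]
backstrap [([0.5278, -0.3156, 0.1657], 0.88), ([0.7536, -0.1507, 0.0315], 0.7)]
trigger [([0.5404, -0.2841, 0.1433], 0.66)]
[ 0.5285     -0.27119468  0.21822094] ([1, -1, 2], [0.002, 0.004, 0.0])
0 [ 0.5885     -0.31030471  0.15026208] [[283.0, 272.0], [278.0, 138.0], [324.0, 272.0], [325.0, 138.0]]
0.06 [ 0.58883005 -0.30669373  0.15026208] [[286.0, 274.0], [273.0, 139.0], [327.0, 272.0], [320.0, 137.0]]
```

View pics/w2.png

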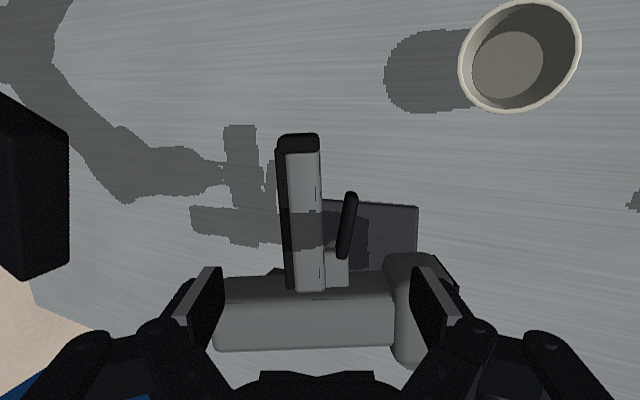

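The grip shows at px (275..320,150)→(286..325,290), with the trigger at (347,225) and the pads at 205 and 430. This matches ψ≈0.05 and the squeeze point found. I compute the advance from there.

Run:
```python
from h import *
for b in (.05,0): print(rel(*grasp((.5285,-.304,.147),.05,b)))
```

```text
([2, -2, 52], [0.002, -0.016, -0.045])
([1, -3, 102], [0.002, -0.016, -0.045])
```

```bash
python3 -m crank '[{"gripper":1,"slide":[1,-1,15],"angular":[0,-0.016,-0.045]},{"gripper":1,"slide":[2,-2,35],"angular":[0,-0.016,-0.045]},{"gripper":1,"slide":[2,-2,52],"angular":[0,-0.016,-0.045]},{"gripper":1,"slide":[1,-2,70],"angular":[0,-0.016,-0.045]},{"gripper":1,"slide":[1,-3,87],"angular":[0,-0.016,-0.045]},{"gripper":1,"slide":[1,-3,102],"angular":[0,-0.016,-0.045]},{"gripper":1,"slide":[1,-3,102],"angular":[0,-0.016,-0.045]},{"gripper":0.8,"slide":[1,-3,102],"angular":[0,-0.016,-0.045]},{"gripper":0.7,"slide":[1,-3,102],"angular":[0,-0.016,-0.045]}]'
python3 - <<'E'
from h import *
import cv2
im=eyes.capture("wrist"); cv2.imwrite("pics/w3.png",im[:,:,::-1])
E
```

```text
time_s: 10.75
position: [0.5295, -0.3134, 0.1278]
ee_rot: [0.006, -0.024, 0.978, -0.207]
ft_force: [-1.4, 5.8, 1.0]
width: 0.0606
gripper_force: 2.2
```

View pics/w3.png

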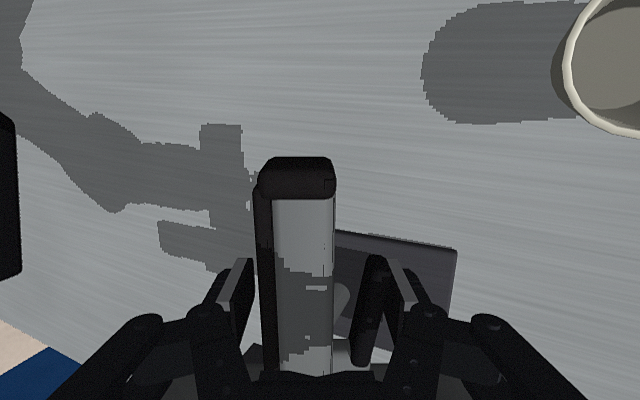

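The right pad (400,290) already touches the trigger, while the left pad (248,300) still has a gap to the backstrap at (262,300). I shift 3 mm toward tool +y and squeeze.

```bash
python3 -m crank '[{"gripper":0.7,"slide":[0,3,0],"angular":[0,0,0]},{"gripper":0.6,"slide":[0,3,0],"angular":[0,0,0]},{"gripper":0.5,"slide":[0,3,0],"angular":[0,0,0]},{"gripper":0.45,"slide":[0,3,0],"angular":[0,0,0]},{"gripper":0.45,"slide":[0,3,0],"angular":[0,0,0]},{"gripper":0.45,"slide":[0,3,0],"angular":[0,0,0]},{"gripper":0.45,"slide":[0,3,0],"angular":[0,0,0]},{"gripper":0.45,"slide":[0,3,0],"angular":[0,0,0]}]'
```

```text
time_s: 11.6
position: [0.5293, -0.3141, 0.1287]
ee_rot: [0.006, -0.024, 0.977, -0.21]
ft_force: [-2.4, 2.3, 13.9]
width: 0.0439
gripper_force: 59.4
```

```bash
python3 -m crank '[{"gripper":0.45,"slide":[0,0,0],"angular":[0,0,0]},{"gripper":0.45,"slide":[0,0,0],"angular":[0,0,0]},{"gripper":0.45,"slide":[0,0,0],"angular":[0,0,0]},{"gripper":0.45,"slide":[0,0,0],"angular":[0,0,0]},{"gripper":0.45,"slide":[0,0,0],"angular":[0,0,0]},{"gripper":0.45,"slide":[0,0,0],"angular":[0,0,0]},{"gripper":0.45,"slide":[0,0,0],"angular":[0,0,0]}]'
python3 - <<'E'
from h import *
import cv2
s=status.observe(); print(s['width'],s['gripper_force'],s['ft_force'],s['moment'])
im=eyes.capture("wrist"); cv2.imwrite("pics/w4.png",im[:,:,::-1])
E
```

```text
time_s: 12.3
position: [0.5293, -0.3141, 0.1287]
ee_rot: [0.006, -0.024, 0.977, -0.21]
ft_force: [-1.4, 2.0, 13.4]
width: 0.0437
gripper_force: 59.4
0.0436579530581621 59.36505469959229 [-1.4475961   1.99501696 13.3877536 ] [-0.00650578  0.58314037  0.54368137]
```

View pics/w4.png

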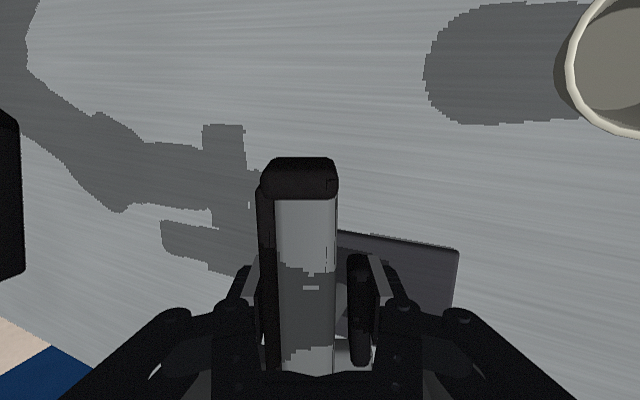

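The left pad bears on the backstrap (255,310) and the trigger (358,310) stands parallel to the grip, fully home. I release and back out.

```bash
python3 -m crank '[{"gripper":0.7,"slide":[0,-1,0],"angular":[0,0,0]},{"gripper":1,"slide":[0,-1,0],"angular":[0,0,0]},{"gripper":1,"slide":[0,-1,0],"angular":[0,0,0]},{"gripper":1,"slide":[0,-1,0],"angular":[0,0,0]},{"gripper":1,"slide":[0,-1,0],"angular":[0,0,0]},{"gripper":1,"slide":[0,-1,0],"angular":[0,0,0]},{"gripper":1,"slide":[0,-1,-15],"angular":[0,0,0]},{"gripper":1,"slide":[0,-1,-40],"angular":[0,0,0]},{"gripper":1,"slide":[0,-1,-70],"angular":[0,0,0]},{"gripper":1,"slide":[0,-1,-100],"angular":[0,0,0]},{"gripper":1,"slide":[0,-1,-130],"angular":[0,0,0]},{"gripper":1,"slide":[0,-1,-130],"angular":[0,0,0]},{"gripper":1,"slide":[0,-1,-130],"angular":[0,0,0]}]'
python3 - <<'E'
from h import *
import cv2
im=eyes.capture("wrist")
t=eyes.capture("scene"); print(eyes.place_of("tab_edge","scene")[:1],eyes.place_of("cup","scene")[:1])
cv2.imwrite("pics/f.png",cv2.resize(np.hstack([im,t])[:,:,::-1],(800,250),interpolation=cv2.INTER_AREA))
E
```

```text
time_s: 13.65
position: [0.5261, -0.2605, 0.2456]
ee_rot: [0.005, -0.023, 0.978, -0.208]
ft_force: [0.4, -0.6, -1.3]
width: 0.0856
gripper_force: 0.0
[{'centre': [0.5126, -0.0191, 0.0472], 'conf': 0.72}] [{'centre': [0.4231, -0.1849, 0.0022], 'conf': 0.9}]
```

View pics/f.png

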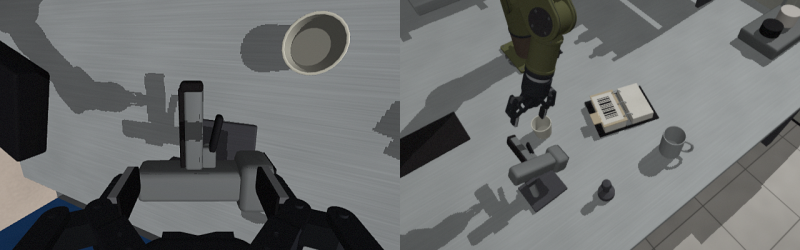

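The trigger (216,132) is back out and leaning forward. The card lies flat with its bar code up (607,107), and the cup, pitcher and tamper stand in place.

```bash
python3 -c "
from cell import hand_in; print(hand_in())"
```

```text
the job is handed in; nothing more can be done
None
```

The job is handed in at about 14 s: the card lies flat on the other block with its bar code up (about 13.5 N when last checked while pressing it down), the trigger was squeezed home against the backstrap for over a second and has sprung back, and the pitcher, cup and tamper look undisturbed in the last picture.

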